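Open the full tub of descaling tablets

TASK

Two identical tubs of descaling tablets with push-and-turn safety caps stand on the worktop, and one is almost used up. Lift a tub a little by its cap to feel which one is full and stand it back down; then press the full tub's cap down, turn it anticlockwise until it comes free, and finish while still holding that cap level straight above its open tub, a few centimetres clear of the rim. Both tubs must end up standing upright on the worktop, the nearly empty one with its cap still locked on, and the other things there are left where they are.

Things in the scene. Friction and masses are not known exactly. Their poses are not given: they have to be found in the camera images.
- tub_left: left one of two identical opaque white tubs, a round jar 74 mm across; shoulder slopes from 84 mm up at its edge to 92 mm at the neck, neck 39 mm across, rim 120 mm up; 132 mm high with its cap locked on. Origin at the centre of its underside, z up. Which tub is full varies and cannot be seen: with its cap the full one weighs 0.53 to 0.7 kg, the other about 0.17 kg.
- tub_right: right one of the two tubs, identical to look at. As long as a cap is pressed down, friction on the worktop keeps its tub from turning with it.
- cap_left_centre (a point): centre (on the axis, half-way up) of the left tub's safety cap: a round ribbed lid 56 mm across, 28 mm high, crown 14 mm above this point, skirt edge 14 mm below. Locked, the point is 118 mm above the tub's underside and the skirt edge 12 mm above the shoulder. Grip it round the sides at any yaw; z is its axis. A tub may be lifted by its locked cap.
- cap_right_centre (a point): the same point of the right tub's identical cap. Three lugs in the skirt sit in notches under ledges of the neck, held up by a spring. To free a cap: press it down at least 4 mm (8 N; 10 N at the hard stop, 6 mm down), keep it down, turn it anticlockwise seen from above, lift. Lugs are clear from 30 to 94 degrees of turn (aim for 60; stop at 96).
- cap_left: the left tub's cap again, origin on its axis at the skirt edge, 14 mm below its centre, z up; its x axis lies along its tub's x axis while locked. Unless pressed down, turning a cap only turns its tub.
- cap_right: the right tub's cap, likewise.
- jam_jar: jam jar with lid, 65 mm across, 82 mm high, standing near the work; origin at the centre of its underside. Leave it alone.
- salt: salt shaker, 44 mm across, 90 mm high, standing near the work; origin at the centre of its underside. Leave it alone.
- mug: white mug, 78 mm across, 97 mm high, standing near the work; origin at the centre of its underside. Leave it alone.
- soup_tin: low food tin, 75 mm across, 58 mm high, standing near the work; origin at the centre of its underside. Leave it alone.
- tape: roll of tape lying flat, 96 mm across, 25 mm high, standing near the work; origin at the centre of its underside. Leave it alone.

How it is judged:
By the outcome, as a careful person would: the job done as asked, in the order asked, and still so for the second after the job is handed in, while the arm keeps its last pose, push and grip.
It also fails if it takes over 58 s, if anything falls off the work surface, if the arm or the gripper's body presses on something with over 40 N, if the wrist force passes 120 N, or if a joint passes its speed limit or range.

ROBOT

A 7-joint arm with a two-finger parallel gripper is mounted at the origin on a cart in front of the work surface, level with it; the furniture and walls round the work are solid. World frame = base frame: x ahead of the robot, y to its left, z up, the work surface at z = 0. Lengths are in mm, angles in rad, forces in N, time in s.
With the tool pointing down it reaches from about 400 to 925 mm from the base axis. Payload 4.1 kg.
Tool frame: the origin (TCP) lies midway between the tips of the shut fingers; the grasp point (between the pads) lies 19 mm behind it; z points along the fingers, y is the line along which they close (so a half turn about z gives the same grasp; the last joint's range is limited). The gripper opens to 85 mm and grips with 20 to 120 N. Pads are 22 mm wide; open, the fingers measure 114 mm over their backs; the gripper's body (76 mm by 85 mm) begins 54 mm behind the grasp point. The pads swing forward as they close: fully open they stand 13 mm farther back than shut.
Start: joints at [1.103, 0.398, 0.045, 1.537, -0.019, 1.207, -0.051], TCP at [234.361, -606.316, 231.347] pointing down, gripper open.
Joint ranges: [-2.82, 2.82], [-0.49, 2.23], [-1.37, 1.46], [0, 2.46], [-1.36, 4.5], [0.23, 2], [-2.94, 2.94]. Speed limits (rad/s): [2.57, 2.57, 3.14, 3.14, 3.14, 3.14, 3.14].

INTERFACE

Orientations are given as a 3x3 rotation matrix whose columns are the frame's x, y, z axes.
In Python, from plant import manip gives the robot as it stands. The module is installed in compiled form; this text tells all that it offers.
- The arm moves only by the shell command python3 -m handwheel 'ROWS' [FORCE]. ROWS is JSON, one flat list of numbers, 7 for each row, row after row: the shift along the tool's x, y, z normalised to -1 to 1, where 1 is 1 m, then the turn, a rotation vector about the tool's x, y, z normalised to -1 to 1, where 1 is 60 degrees, then the opening, from -1 (shut) to 1 (fully open). In form: [x, y, z, wx, wy, wz, claw, x, y, z, wx, wy, wz, claw, ...]. A call has exactly 10 rows; each row shifts and turns the commanded pose from where the row before left it, along the tool's axes as they then stand; what a row does not reach is not made up. A row lasts 1/8 s, in which the tool goes at most 62.5 mm and 10.7 degrees, less where a joint would pass 70% of its speed; a pose out of reach is approached as far as the arm can. A call with a number of a shift or a turn outside -1 to 1 is refused whole. A call with a gripper value outside its range is refused whole. The fingers move at their own pace and stop on an object; FORCE is the grip in N (left out, the last holds). Time passes only in rows, so rows that do not move let the fingers close, or fill a call up. It gives the time, the measured TCP pose, the force, the opening and the grip force at its end, in the units of the state.
- manip.get_obs(): the state, without advancing time (a new reading comes with each control period).
- manip.camera(name): name is "side" or "top" or "wrist"; returns the picture (480x640x3 uint8, blue, green, red); there is no depth.
- manip.get_calibration(name): a dict with "camera_matrix" (3x3 intrinsics, pixels), "R" (3x3) and "t" (3): a world point X has camera coordinates R X + t; the wrist camera has in their place "tool_from_camera" (4x4, takes a point from camera to tool coordinates, whose origin is the TCP and whose axes are the flange's). Camera axes: x right, y down, z forward; pixel columns grow to the right and rows downward; lengths in mm; the calibration is good to about 2 mm. A picture is of the moment at which its call begins: read the wrist's pose just before it. get_calibration takes no time and is no camera call.
- manip.close_job(): hands the job in; it is judged then, once.
Trained networks look in the newest picture that a camera, given by its name, has taken for a name from the list of things; names that differ only in an ending like _2 or _b are one class to them, and where a whole thing is asked for, a point or a joint stands for the part that bears it (a point fixed in the world has none). Each returns a list of dicts, best first, with "confidence" (0 to 1); they miss things now and then, are a little off and sometimes report something else, mostly with a low value. They report only what shows in the picture. A call takes as long as a camera call.
- manip.look_for(camera, target): "location" ([x, y, z] in mm, in world coordinates, good to about 4 mm: the middle of the surface that is visible of it).
- manip.outline_of(camera, target): "pixels" (480x640 bool, what is visible of it).
The state is a dict: "clock": time; "q": joint angles; "joint_velocities": joint speeds; "effort": joint torques, N m; "ee_pos": TCP position; "ee_rot": TCP orientation; "wrist_force": force on the tool from outside, world axes, zero at the start; "wrist_torque": the same for the moment, N m; "width": finger opening in mm; "grasp_force": force on a finger pad.
Only numpy, scipy, OpenCV 4.12 (cv2) and the standard library are available. Lean on these libraries where they do the work, as an engineer would, in place of code of your own. Each camera call takes 0.05 s, during which the arm holds its last target. There are 200 camera calls.

## Working session

There is one attempt and no reset: what is moved stays moved. The work goes in short steps, Python scripts to look and compute and a shell command to move; the robot and the scene stay as the last step left them, time stands still between calls to the robot, and variables do not carry over. Pictures are saved under pics/ and viewed, at most 10 in all, crops included, and the job is handed in when it is done.

```bash
mkdir -p pics; python3 - <<'E'
from plant import manip
import cv2,numpy as np
np.set_printoptions(precision=3,suppress=True)
o=manip.get_obs();print(o['clock'],o['ee_pos'],o['ee_rot'],o['wrist_force'],o['width'])
ims=[]
for c in ['top','side']:
    im=manip.camera(c);ims.append(im)
    for t in ['cap_left_centre','cap_right_centre','tub_left','tub_right','jam_jar','salt','mug','soup_tin','tape']:
        if c=='side' and t not in('cap_left_centre','cap_right_centre'):continue
        for r in manip.look_for(c,t)[:2]: print(c,t,np.round(r['location']),round(r['confidence'],2))
cv2.imwrite('pics/a.png',cv2.resize(np.vstack(ims),None,fx=.62,fy=.62))
E
```

```text
0.0 [ 234.127 -605.7    230.257] [[ 0.933  0.361 -0.001]
 [ 0.361 -0.933  0.002]
 [-0.    -0.002 -1.   ]] [-0.64  -0.444  0.513] 85.6065000825814
top cap_left_centre [463.  98. 132.] 0.6
top cap_right_centre [ 535. -200.  132.] 0.72
top tub_left [459.  83.  90.] 0.71
top tub_right [ 521. -169.   88.] 0.92
top jam_jar [388. -35.  82.] 0.6
top salt [579. -42.  78.] 0.73
top mug [658. -87.  35.] 0.83
top tape [360. 259.  23.] 0.58
side cap_left_centre [458. 118. 128.] 0.58
side cap_left_centre [375. -12.  51.] 0.25
side cap_right_centre [ 533. -182.  123.] 0.66
```

View pics/a.png

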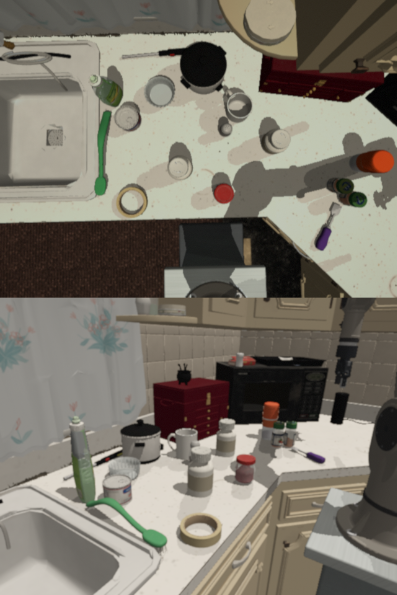

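The picture shows the top view above and the side view below. The left tub is at about (180,168) and the right at (277,140), with the jam jar at (223,193), the salt at (226,128) and the mug at (238,103). I'll fit the cap cylinders to the outlines next.

```bash
cat > h.py <<'E'
from plant import manip
import cv2,numpy as np
from scipy.optimize import minimize
np.set_printoptions(precision=3,suppress=True)
a=np.linspace(0,2*np.pi,60)
def hull(cam,x,y,r,zs,T=None):
    k=manip.get_calibration(cam); P=[]
    for z in zs: P+=[[x+r*np.cos(t),y+r*np.sin(t),z] for t in a]
    C=np.array(P)@np.array(k['R']).T+np.array(k['t']); p=C@np.array(k['camera_matrix']).T
    p=p[:,:2]/p[:,2:]
    m=np.zeros((480,640),np.uint8); cv2.fillConvexPoly(m,cv2.convexHull(np.round(p*16).astype(np.int32)),1,cv2.LINE_8,4)
    return m>0
def fit(masks,x0,r,zs):
    def f(v):
        s=0
        for c,m in masks.items():
            h=hull(c,*v,r,zs); s-= (h&m).sum()/max(1,(h|m).sum())
        return s
    s=minimize(f,x0,method='Nelder-Mead',options=dict(initial_simplex=np.array(x0)+np.array([[0,0],[12,0],[0,12]]),xatol=.2,fatol=1e-4))
    return s.x,s.fun
E
python3 - <<'E'
from h import *
ims={c:manip.camera(c) for c in('top','side')}
for t,x0 in [('cap_left',(460,105)),('cap_right',(533,-190))]:
    M={}
    for c in ims:
        r=manip.outline_of(c,t)
        for q in r[:2]:
            ys,xs=np.nonzero(q['pixels']);print(t,c,q['confidence'],xs.min(),xs.max(),ys.min(),ys.max(),len(xs))
        if r: M[c]=r[0]['pixels']
    for c in M: print(c,fit({c:M[c]},x0,28,(104,132)))
    s=fit(M,x0,28,(104,132));print('both',s)
    for c in ims:
        h=hull(c,*s[0],28,(104,132)).astype(np.uint8)
        cv2.drawContours(ims[c],cv2.findContours(h,0,1)[0],-1,(0,0,255),1)
        print(c,'hull',h.sum())
cv2.imwrite('pics/b.png',cv2.resize(ims['top'][120:370,230:550],None,fx=2.4,fy=2.4))
cv2.imwrite('pics/c.png',cv2.resize(ims['side'][180:340,230:450],None,fx=3,fy=3))
E
```

```text
cap_left top 0.59 272 303 254 285 829
cap_left side 0.81 308 341 240 266 795
top (array([464.479,  97.598]), np.float64(-0.9561200923787528))
side (array([467.743,  98.742]), np.float64(-0.9276546091015169))
both (array([465.427,  97.842]), np.float64(-1.8047424610194596))
top hull 864
side hull 867
cap_right top 0.94 434 468 207 241 916
cap_right side 0.77 353 379 197 214 405
top (array([ 538.995, -197.681]), np.float64(-0.9575821845174973))
side (array([ 539.75 , -194.875]), np.float64(-0.8835164835164835))
both (array([ 540.157, -196.712]), np.float64(-1.8087292454381063))
top hull 930
side hull 455
```

View pics/b.png

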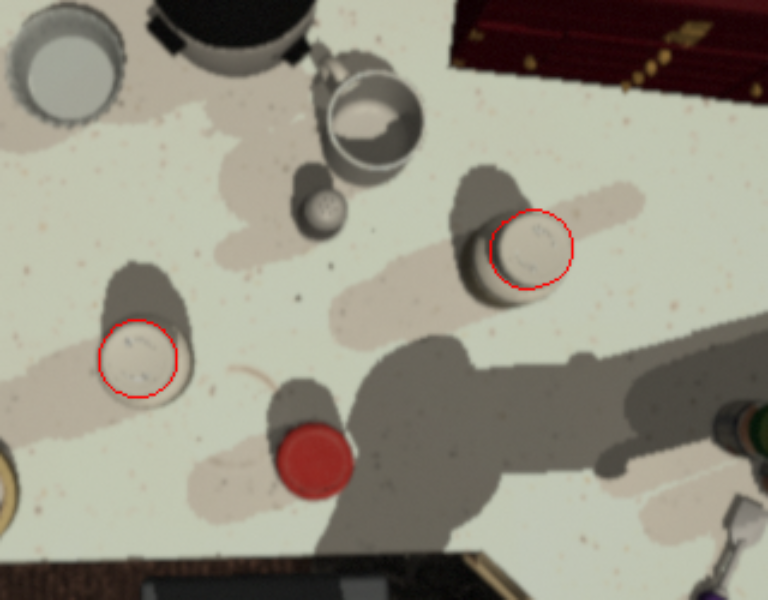

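View pics/c.png

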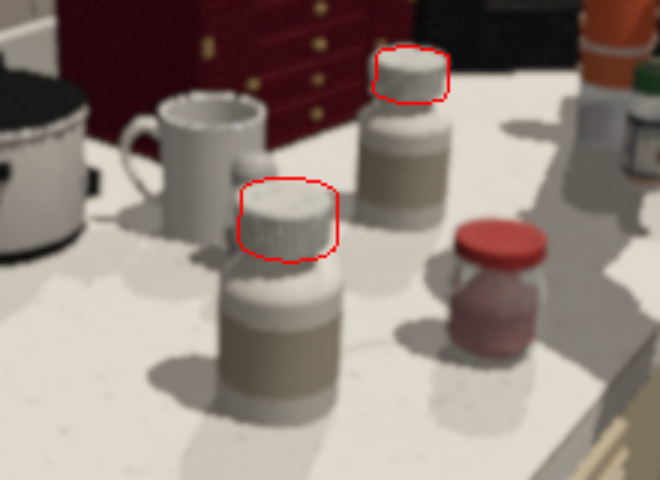

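The red fits sit on both caps. In pics/b.png the left cap is at (138,359) and the right at (533,249), and there's free space around the right tub. Caps: left (465, 98), right (540, -197). I'll rise first, then travel over the right tub.

```bash
python3 -m handwheel '[0,0,-0.035,0,0,0,1, 0,0,-0.035,0,0,0,1, 0.052,-0.0325,0,0,0,0,1, 0.052,-0.0325,0,0,0,0,1, 0.052,-0.0325,0,0,0,0,1, 0.052,-0.0325,0,0,0,0,1, 0.052,-0.0325,0,0,0,0,1, 0.052,-0.0325,0,0,0,0,1, 0.052,-0.0325,0,0,0,0,1, 0.052,-0.0325,0,0,0,0,1]' 80
cat > s.py <<'E'
from h import *
import sys
o=manip.get_obs();p=np.array(o['ee_pos']);R=np.array(o['ee_rot'])
print(o['clock'],p,'R',R.round(3).tolist(),'q',np.array(o['q']),'F',np.array(o['wrist_force']),'w',o['width'],o['grasp_force'])
if len(sys.argv)>3: print('tool delta mm',R.T@(np.array([float(v) for v in sys.argv[1:4]])-p))
E
python3 s.py 540 -197 97
```

```text
clock: 2.2
ee_pos: [529.6, -212.3, 301.7]
ee_rot: [[0.933, 0.36, 0.001], [0.36, -0.933, -0.001], [0.001, 0.001, -1.0]]
wrist_force: [0.4, -0.5, 0.4]
width: 85.3
grasp_force: 0.0
2.2 [ 529.6   -212.267  301.661] R [[0.933, 0.36, 0.001], [0.36, -0.933, -0.001], [0.001, 0.001, -1.0]] q [ 0.505  0.217 -0.238  1.627  0.053  1.303 -0.944] F [ 0.401 -0.473  0.409] w 85.3383773040172 0.0
tool delta mm [ 15.093 -10.681 204.659]
```

```bash
python3 -m handwheel '[0.015,-0.0107,0.03,0,0,0,1, 0,0,0.05,0,0,0,1, 0,0,0.05,0,0,0,1, 0,0,0.04,0,0,0,1, 0,0,0.02,0,0,0,1, 0,0,0.0147,0,0,0,1, 0,0,0,0,0,0,1, 0,0,0,0,0,0,-1, 0,0,0,0,0,0,-1, 0,0,0,0,0,0,-1]' 80
python3 s.py 540 -197 97
```

```text
clock: 3.45
ee_pos: [539.4, -197.8, 97.8]
ee_rot: [[0.933, 0.361, 0.001], [0.361, -0.933, 0.0], [0.001, 0.0, -1.0]]
wrist_force: [-1.2, 2.2, 5.4]
width: 55.1
grasp_force: 83.3
3.45 [ 539.43  -197.821   97.798] R [[0.933, 0.361, 0.001], [0.361, -0.933, 0.0], [0.001, 0.0, -1.0]] q [ 0.466  0.407 -0.236  1.852  0.119  0.894 -1.027] F [-1.18   2.191  5.371] w 55.065141186550036 83.29840251244605
tool delta mm [ 0.827 -0.561  0.799]
```

```bash
python3 -m handwheel '[0,0,-0.004,0,0,0,-1, 0,0,-0.006,0,0,0,-1, 0,0,-0.008,0,0,0,-1, 0,0,-0.007,0,0,0,-1, 0,0,0,0,0,0,-1, 0,0,0,0,0,0,-1, 0,0,0,0,0,0,-1, 0,0,0,0,0,0,-1, 0,0,0,0,0,0,-1, 0,0,0,0,0,0,-1]'
python3 - <<'E'
from h import *
for i in range(4):
    im=manip.camera('side'); o=manip.get_obs(); print(np.array(o['wrist_force']),o['ee_pos'][2])
cv2.imwrite('pics/d.png',cv2.resize(im[160:320,250:470],None,fx=3,fy=3))
E
```

```text
clock: 4.7
ee_pos: [538.8, -198.4, 121.6]
ee_rot: [[0.933, 0.361, -0.0], [0.361, -0.933, -0.0], [-0.0, 0.0, -1.0]]
wrist_force: [0.2, 0.6, -6.4]
width: 54.8
grasp_force: 85.4
[-0.998 -0.181 -7.128] 121.55337356938814
[-0.807  0.276 -6.125] 121.59247621108618
[ 0.444  0.653 -5.575] 121.61198707092862
[-0.238 -0.192 -6.655] 121.60403298873312
```

View pics/d.png

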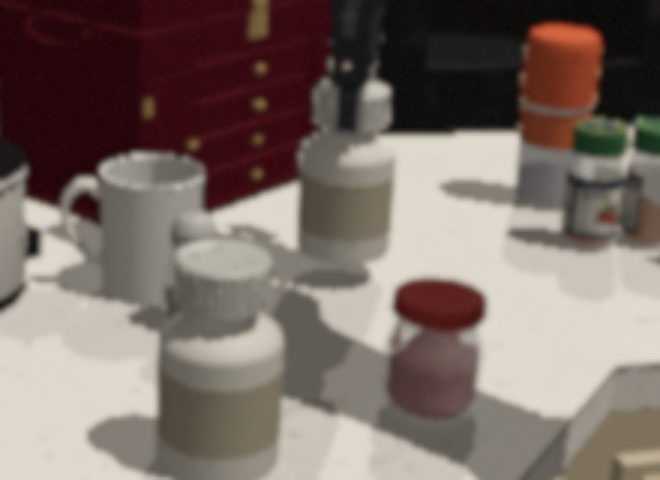

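The picture shows the right tub hanging upright from its cap at about (345,180), clear of its shadow at (335,275). It pulls with about 6.5 N (roughly 0.65 kg), so the right tub is the full one. I'll stand it back down now.

```bash
python3 -m handwheel '[0,0,0.006,0,0,0,-1, 0,0,0.006,0,0,0,-1, 0,0,0.004,0,0,0,-1, 0,0,0.003,0,0,0,-1, 0,0,0.002,0,0,0,-1, 0,0,0.002,0,0,0,-1, 0,0,0.001,0,0,0,-1, 0,0,0,0,0,0,-1, 0,0,0,0,0,0,-1, 0,0,0,0,0,0,-1]'
```

```text
clock: 6.15
ee_pos: [539.2, -198.3, 98.4]
ee_rot: [[0.933, 0.361, 0.001], [0.361, -0.933, -0.0], [0.001, 0.001, -1.0]]
wrist_force: [-2.1, 1.9, 3.3]
width: 54.8
grasp_force: 86.0
```

```bash
python3 -m handwheel '[0,0,0.001,0,0,0,-1, 0,0,0.001,0,0,0,-1, 0,0,0.001,0,0,0,-1, 0,0,0.001,0,0,0,-1, 0,0,0.001,0,0,0,-1, 0,0,0,0,0,0,-1, 0,0,0,0,0,0,-1, 0,0,0,0,0,0,-1, 0,0,0,0,0,0,-1, 0,0,0,0,0,0,-1]' 100
```

```text
clock: 7.4
ee_pos: [539.3, -198.3, 93.8]
ee_rot: [[0.933, 0.361, 0.001], [0.361, -0.933, -0.0], [0.001, 0.001, -1.0]]
wrist_force: [-3.9, 1.8, 7.1]
width: 54.4
grasp_force: 104.3
```

```bash
python3 -m handwheel '[0,0,0.001,0,0,0,-1, 0,0,0.001,0,0,0,-1, 0,0,0.001,0,0,0,-1, 0,0,0.001,0,0,0,-1, 0,0,0,0,0,0,-1, 0,0,0,0,0,0,-1, 0,0,0,0,0,0,-1, 0,0,0,0,0,0,-1, 0,0,0,0,0,0,-1, 0,0,0,0,0,0,-1]'; python3 s.py
```

```text
clock: 8.65
ee_pos: [539.9, -198.4, 92.4]
ee_rot: [[0.933, 0.361, 0.002], [0.361, -0.933, -0.001], [0.001, 0.002, -1.0]]
wrist_force: [-8.6, 3.1, 22.6]
width: 54.4
grasp_force: 106.2
8.65 [ 539.893 -198.365   92.37 ] R [[0.933, 0.361, 0.002], [0.361, -0.933, -0.001], [0.001, 0.002, -1.0]] q [ 0.465  0.415 -0.235  1.855  0.122  0.883 -1.03 ] F [-8.569  3.134 22.558] w 54.350825556619625 106.20369709566148
```

```bash
python3 -m handwheel '[0,0,0,0,0,-0.1,-1, 0,0,0,0,0,-0.1,-1, 0,0,0,0,0,-0.1,-1, 0,0,0,0,0,-0.1,-1, 0,0,0,0,0,-0.1,-1, 0,0,0,0,0,-0.1,-1, 0,0,0,0,0,-0.1,-1, 0,0,0,0,0,-0.1,-1, 0,0,0,0,0,-0.1,-1, 0,0,0,0,0,-0.1,-1]'; python3 s.py
```

```text
clock: 9.9
ee_pos: [541.9, -199.2, 92.1]
ee_rot: [[0.152, 0.988, 0.007], [0.988, -0.152, -0.002], [-0.001, 0.007, -1.0]]
wrist_force: [-3.0, 1.6, 16.2]
width: 54.5
grasp_force: 105.5
9.9 [ 541.921 -199.21    92.097] R [[0.152, 0.988, 0.007], [0.988, -0.152, -0.002], [-0.001, 0.007, -1.0]] q [ 0.643  0.441 -0.461  1.849  0.245  0.901 -0.085] F [-3.029  1.577 16.202] w 54.47941602901508 105.46032281272346
```

```bash
python3 -m handwheel '[0,0,0,0,0,0,-1, 0,0,-0.002,0,0,0,-1, 0,0,-0.003,0,0,0,-1, 0,0,-0.003,0,0,0,-1, 0,0,-0.003,0,0,0,-1, 0,0,-0.002,0,0,0,-1, 0,0,0,0,0,0,-1, 0,0,0,0,0,0,-1, 0,0,0,0,0,0,-1, 0,0,0,0,0,0,-1]'; python3 s.py
```

```text
clock: 11.15
ee_pos: [538.9, -198.6, 101.6]
ee_rot: [[0.154, 0.988, 0.0], [0.988, -0.154, -0.0], [-0.0, 0.0, -1.0]]
wrist_force: [1.5, -0.5, 1.2]
width: 54.3
grasp_force: 105.0
11.15 [ 538.856 -198.557  101.6  ] R [[0.154, 0.988, 0.0], [0.988, -0.154, -0.0], [-0.0, 0.0, -1.0]] q [ 0.647  0.427 -0.465  1.844  0.235  0.924 -0.079] F [ 1.515 -0.52   1.159] w 54.33895520372823 104.9576081885607
```

```bash
python3 -m handwheel '[0,0,-0.002,0,0,0,-1, 0,0,-0.002,0,0,0,-1, 0,0,-0.002,0,0,0,-1, 0,0,-0.002,0,0,0,-1, 0,0,0,0,0,0,-1, 0,0,0,0,0,0,-1, 0,0,0,0,0,0,-1, 0,0,0,0,0,0,-1, 0,0,0,0,0,0,-1, 0,0,0,0,0,0,-1]'; python3 s.py
```

```text
clock: 12.4
ee_pos: [538.9, -198.5, 109.7]
ee_rot: [[0.154, 0.988, 0.0], [0.988, -0.154, -0.0], [-0.0, 0.0, -1.0]]
wrist_force: [1.5, -2.4, 0.7]
width: 54.4
grasp_force: 105.1
12.4 [ 538.929 -198.545  109.736] R [[0.154, 0.988, 0.0], [0.988, -0.154, -0.0], [-0.0, 0.0, -1.0]] q [ 0.65   0.417 -0.468  1.838  0.229  0.939 -0.074] F [ 1.451 -2.366  0.723] w 54.35984806107959 105.1426895543409
```

```bash
python3 -m handwheel '[0,0,-0.004,0,0,0,-1, 0,0,-0.004,0,0,0,-1, 0,0,-0.004,0,0,0,-1, 0,0,-0.005,0,0,0,-1, 0,0,-0.006,0,0,0,-1, 0,0,-0.006,0,0,0,-1, 0,0,-0.006,0,0,0,-1, 0,0,-0.002,0,0,0,-1, 0,0,0,0,0,0,-1, 0,0,0,0,0,0,-1]'; python3 s.py
python3 - <<'E'
from h import *
ims={c:manip.camera(c) for c in('top','side')}
M={}
for c in ims:
  for t in ('tub_right','cap_right'):
    r=manip.outline_of(c,t)
    for q in r[:2]:
        ys,xs=np.nonzero(q['pixels']);print(t,c,q['confidence'],xs.min(),xs.max(),ys.min(),ys.max(),len(xs))
im=ims['side']
for r,zs,col in [(37,(0,84),(0,0,255)),(19.5,(92,120),(0,255,0)),(28,(152,180),(255,0,0))]:
    h=hull('side',540,-197.5,r,zs).astype(np.uint8); cv2.drawContours(im,cv2.findContours(h,0,1)[0],-1,col,1)
im0=manip.camera('side')
cv2.imwrite('pics/e.png',np.hstack([cv2.resize(v[140:300,300:420],None,fx=3,fy=3) for v in (im0,im)]))
E
```

```text
clock: 13.65
ee_pos: [538.6, -198.4, 146.4]
ee_rot: [[0.154, 0.988, -0.0], [0.988, -0.154, 0.0], [-0.0, -0.0, -1.0]]
wrist_force: [0.0, -0.0, 0.4]
width: 54.5
grasp_force: 105.1
13.65 [ 538.567 -198.404  146.382] R [[0.154, 0.988, -0.0], [0.988, -0.154, 0.0], [-0.0, -0.0, -1.0]] q [ 0.662  0.374 -0.48   1.806  0.201  1.01  -0.051] F [ 0.036 -0.008  0.37 ] w 54.451167792720646 105.1429876680777
tub_right top 0.6 423 450 208 247 693
cap_right top 0.83 440 455 209 237 308
tub_right side 0.6 348 380 202 256 1455
cap_right side 0.8 356 376 176 193 336
cap_right side 0.3 308 339 240 266 733
```

View pics/e.png

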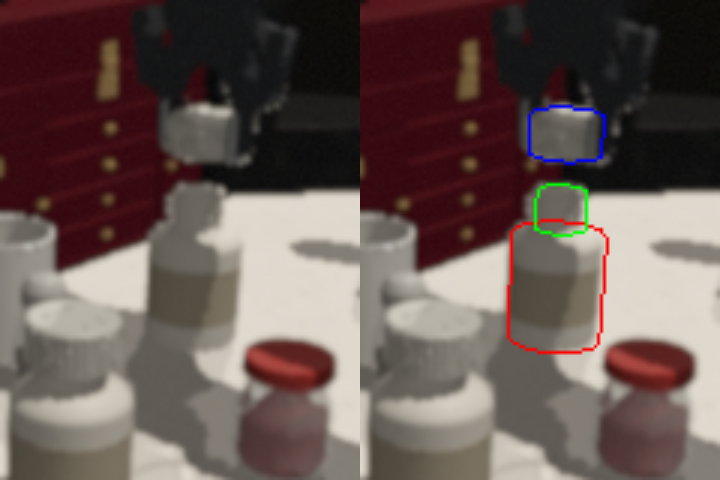

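The cap is held level at (200,133), above the open neck at (194,208), and the tub is upright. I'll check the alignment numerically with fits of both parts.

```bash
python3 - <<'E'
from h import *
from scipy.optimize import minimize
for c in('side','top'): manip.camera(c)
def best(c,t): return manip.outline_of(c,t)[0]['pixels']
T={c:best(c,'tub_right') for c in('side','top')}; C={c:best(c,'cap_right') for c in('side','top')}
def tub(c,v): return hull(c,*v,37,(0,84))|hull(c,*v,19.5,(88,120))|np.logical_and(hull(c,*v,37,(84,84)),1)
def run(M,mod,x0,pen):
    def f(v):
        s=0
        for c,m in M.items():
            h=mod(c,v)
            # visible pixels must lie inside model; model pixels missing count less (occlusion)
            s+=(m&~h).sum()+pen[c]*(h&~m).sum()
        return s
    r=minimize(f,x0,method='Nelder-Mead',options=dict(initial_simplex=np.array(x0)+np.array([[-6,-6],[10,0],[0,10]]),xatol=.2)); return r.x,r.fun
pen=dict(side=1,top=.2)
for k in (['side'],['side','top']):
    print(k,'tub',run({c:T[c] for c in k},tub,(538,-196),pen))
    for z in (149,152,155): print('cap',z,run({c:C[c] for c in k},lambda c,v:hull(c,*v,28,(z,z+28)),(538,-198),dict(side=.4,top=.2)))
m=T['side']
for y in range(205,256,5):
    xs=np.nonzero(m[y])[0]; print(y,xs.min(),xs.max(),end=' | ')
m=C['side']
for y in range(176,194,3):
    xs=np.nonzero(m[y])[0]; print(y,xs.min(),xs.max(),end=' | ')
# projected axis
k=manip.get_calibration('side')
for z in (0,40,80,120,152,180):
    p=np.array(k['camera_matrix'])@(np.array(k['R'])@np.array([538.6,-198.4,z])+np.array(k['t']));print(z,p[:2]/p[2])
im=manip.camera('wrist');cv2.imwrite('pics/f.png',im)
im=manip.camera('top');cv2.imwrite('pics/g.png',cv2.resize(im[150:290,380:520],None,fx=4,fy=4,interpolation=2))
E
```

```text
['side'] tub (array([ 544.925, -200.31 ]), np.float64(95.0))
cap 149 (array([ 550.128, -200.962]), np.float64(37.2))
cap 152 (array([ 545.095, -191.384]), np.float64(40.400000000000006))
cap 155 (array([ 535.016, -181.922]), np.float64(44.800000000000004))
['side', 'top'] tub (array([ 541.704, -195.521]), np.float64(297.6))
cap 149 (array([ 548.436, -202.124]), np.float64(2094.3999999999996))
cap 152 (array([ 544.207, -190.313]), np.float64(2097.7999999999997))
cap 155 (array([ 535.016, -181.922]), np.float64(2102.6000000000004))
205 358 374 | 210 356 374 | 215 354 376 | 220 351 380 | 225 350 380 | 230 349 380 | 235 349 379 | 240 349 379 | 245 348 378 | 250 348 378 | 255 354 375 | 176 361 370 | 179 356 375 | 182 355 375 | 185 355 374 | 188 355 374 | 191 356 374 | 0 [364.682 251.156]
40 [365.67  235.728]
80 [366.686 219.876]
120 [367.729 203.584]
152 [368.585 190.22 ]
180 [369.35  178.278]
```

View pics/g.png

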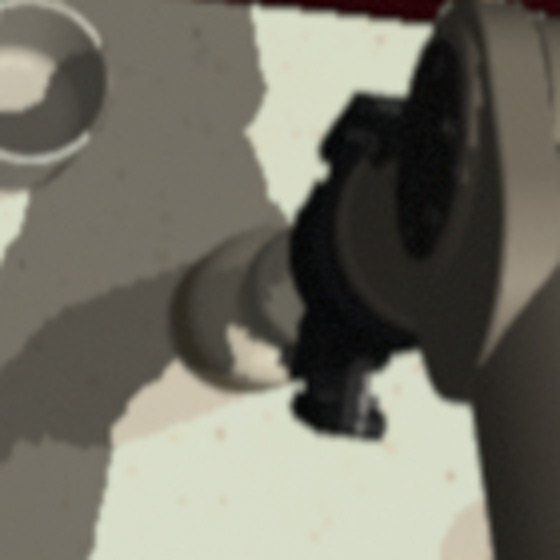

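View pics/f.png

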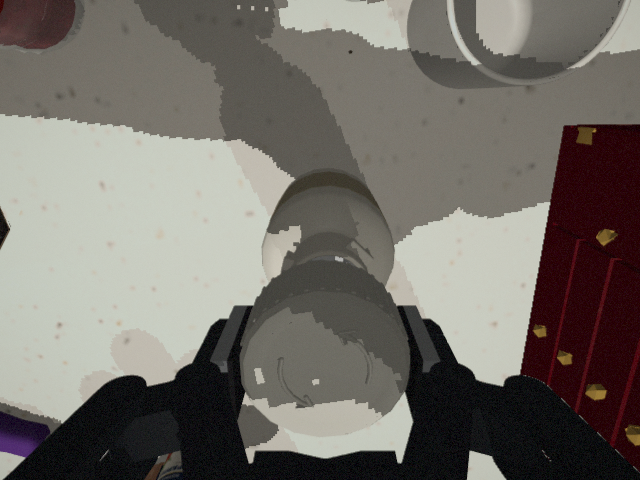

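In pics/f.png (wrist view) the cap is at (326,355) between the pads, with the tub's shoulder from 262 to 395 behind it. I'll do one last fit with the wrist camera for the fore-aft offset.

```bash
python3 - <<'E'
from h import *
k=manip.get_calibration('wrist');print(list(k))
o=manip.get_obs();im=manip.camera('wrist')
Tw=np.eye(4);Tw[:3,:3]=o['ee_rot'];Tw[:3,3]=o['ee_pos']
W=np.linalg.inv(Tw@np.array(k['tool_from_camera']));K=np.array(k['camera_matrix'])
def H(x,y,r,zs):
    P=np.array([[x+r*np.cos(t),y+r*np.sin(t),z,1] for z in zs for t in a])
    p=(P@W.T)[:,:3]@K.T;p=p[:,:2]/p[:,2:]
    m=np.zeros((480,640),np.uint8);cv2.fillConvexPoly(m,cv2.convexHull(np.round(p*16).astype(np.int32)),1,cv2.LINE_8,4);return m>0
from scipy.optimize import minimize
S=dict(initial_simplex=np.array([[535,-200],[547,-200],[537,-188]]),xatol=.1)
tm=manip.outline_of('wrist','tub_right');cm=manip.outline_of('wrist','cap_right')
print([q['confidence'] for q in tm+cm])
c=cm[0]['pixels'];t=tm[0]['pixels']
for z in (149,152):
    r=minimize(lambda v:(H(*v,28,(z,z+28))^c).sum(),(538,-198),method='Nelder-Mead',options=S);print('cap',z,r.x,r.fun,c.sum())
cb=H(*r.x,28,(152,180))|c
t=t&~c
r2=minimize(lambda v:(((H(*v,37,(0,84))|H(*v,19.5,(84,120)))&~cb)^(t&~cb)).sum(),(538,-198),method='Nelder-Mead',options=S);print('tub',r2.x,r2.fun,t.sum())
g=im.copy()
for m,col in ((H(*r.x,28,(152,180)),(255,0,0)),(H(*r2.x,37,(0,84)),(0,0,255)),(H(*r2.x,19.5,(119,120)),(0,255,0))):
    cv2.drawContours(g,cv2.findContours(m.astype(np.uint8),0,1)[0],-1,col,1)
cv2.imwrite('pics/h.png',cv2.resize(g[150:450,200:460],None,fx=2,fy=2))
E
```

```text
['camera_matrix', 'tool_from_camera']
[0.81, 0.23, 0.9]
cap 149 [ 539.119 -198.638] 799.0 24013
cap 152 [ 539.403 -197.897] 1808.0 24013
tub [ 540.993 -200.549] 421.0 10304
```

View pics/h.png

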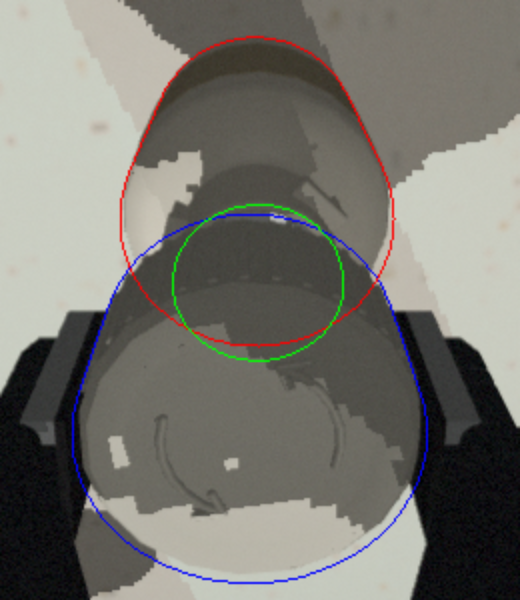

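```bash
python3 -m handwheel '[-0.001,0.001,-0.002,0,0,0,-1, 0,0,-0.002,0,0,0,-1, 0,0,0,0,0,0,-1, 0,0,0,0,0,0,-1, 0,0,0,0,0,0,-1, 0,0,0,0,0,0,-1, 0,0,0,0,0,0,-1, 0,0,0,0,0,0,-1, 0,0,0,0,0,0,-1, 0,0,0,0,0,0,-1]' && python3 -c "
from plant import manip
print(manip.close_job())"
```

```text
clock: 15.8
ee_pos: [539.6, -199.6, 150.6]
ee_rot: [[0.154, 0.988, 0.0], [0.988, -0.154, -0.0], [-0.0, 0.0, -1.0]]
wrist_force: [-0.0, 0.2, -1.0]
width: 54.4
grasp_force: 105.1
the job is handed in; nothing more can be done
None
```

I handed the job in at 15.8 s; no verdict was returned. The right tub was the full one (about 0.65 kg when lifted), and its freed cap is held level about 3 cm above its open rim, within a few millimetres of centre; the left tub and the other things were not touched.

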